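Clear the seasoning box and press its lid shut

TASK

The wooden seasoning box on the worktop will not shut: a wooden spoon lies across its rim and the pepper mill in it is too tall for the lid. Lay the spoon flat on the worktop and stand the mill upright on the worktop, leave the salt shaker standing in the box, then swing the lid over and press it down until the catch snaps and holds it fully closed. Do not drop or throw anything, and leave the oil bottle, tumbler and mug where they stand.

Things in the scene. Friction and masses are not known exactly. Their poses are not given: they have to be found in the camera images.
- seasoning_box: Open light-wood box, fixed; outside 166 (x) x 152 (y) x 108 mm high, walls and floor 8 mm. Origin: centre of its underside; x from its front wall to its hinged back, y along the hinge to the left. A brass roller catch sits inside the middle of the front wall. Mill and salt shaker stand in it side by side, 34 mm left and right of its middle, either way round.
- lid (a joint): Lid angle, rad: 0 shut, 1.57 upright, 1.85 back stop. Panel 174 mm from hinge to front edge, 156 mm wide, 10 mm thick; shut, its top is 119 mm up and overhangs the front 8 mm. Stiff damped hinge: from 1.3 to 1.8 it stays as left; lower, it sinks by itself (2 to 4 s) and rests at 0.086 on the catch, 15 mm proud. 6 N down at the middle of its front edge then snaps it to 0, where the catch holds.
- lid_front (a point): Middle of the lid's front edge (the one away from the hinge), on the outer face; the 10 mm panel lies inwards of it. With the lid open it is the middle of the top edge, on its back side.
- lid_hinge (a point): Middle of the hinge line, at the back top edge of the box, 108 mm above the worktop. Round the work: a wall cupboard overhangs beyond x = 0.66 m from 440 mm up; a tall fridge side and a paper-roll holder stand on the left beyond y = 0.36 m.
- pepper_mill: Turned brown wooden pepper mill, 140 mm tall, 0.14 to 0.23 kg, standing in the box and 40 mm above its rim, too tall for the lid. Body 58 mm across; rounded head from 102 to 129 mm above the foot, 50 mm across at 112 to 115 mm; a 12 mm metal knob on top. Origin: centre of its foot, z up.
- salt_shaker: Glass salt shaker with a grey metal top, 44 mm across, 90 mm tall, standing in the box. Origin: centre of its foot, z up. It stays in the box.
- wooden_spoon: Brown wooden spoon 315 mm long, 45 g, lying across the box on the rims of its side walls, 51 to 55 mm in front of the box's middle, bowl to the left. Origin: middle of its length, underside; x along it to the 45 mm bowl, z up. Solid width: 21 mm at x = -60 mm, 25 at -30, 30 at 0, 34 at +30; 13 to 15 mm thick. Weight acts near x = +27 mm.
- oil_bottle: Dark green oil bottle, 61 mm across, 267 mm tall, standing close behind the box's open lid, behind its left or its right half. Origin: centre of its foot, z up. Not to be moved.
- tumbler: Clear glass tumbler, 81 mm across, 93 mm tall, standing behind the other half of the lid. Origin: centre of its foot, z up. Not to be moved.
- mug: White mug, 82 mm across, 118 mm with its handle, 94 mm tall, on the worktop at the back left. Origin: centre of its outline, on its underside, z up. Not to be moved. Left of the box the worktop is clear from x = 0.36 to 0.70 m, out to y = 0.35 m (a paper roll hangs beyond, 190 mm up); right of it a drying rack, 118 mm high, begins at y = -0.13 m.

How it is judged:
By the outcome, as a careful person would: the job done as asked, in the order asked, and still so for the second after the job is handed in, with the robot touching nothing.
It also fails if it takes over 69 s, if anything falls off the work surface, if the arm or the gripper's body presses on something with over 40 N, if the wrist force passes 120 N, or if a joint passes its speed limit or range.

ROBOT

A 6-joint arm with a two-finger parallel gripper is mounted at the origin on a cart in front of the work surface, level with it; the furniture and walls round the work are solid. World frame = base frame: x ahead of the robot, y to its left, z up, the work surface at z = 0. Lengths are in m, angles in rad, forces in N, time in s.
With the tool pointing down it reaches from about 0.325 to 0.75 m from the base axis. Payload 7.6 kg.
Tool frame: the origin (TCP) lies at the very end of the fingers, on their centre line; the grasp point (between the pads) lies 19 mm behind it; z points along the fingers, y is the line along which they close (so a half turn about z gives the same grasp; the last joint's range is limited). The gripper opens to 85 mm and grips with 20 to 120 N. Pads are 22 mm wide; open, the fingers measure 114 mm over their backs; the gripper's body (76 mm by 85 mm) begins 54 mm behind the grasp point. The pads swing forward as they close: fully open they stand 13 mm farther back than shut.
Start: joints at [-0.07, 0.052, 1.401, -0, 1.689, -0.07], TCP at [0.525, 0, 0.231] pointing down, gripper open.
Joint ranges: [-2.9, 2.9], [-0.91, 2.17], [0.12, 2.37], [-1.06, 4.2], [0.26, 2.73], [-2.93, 2.93]. Speed limits (rad/s): [2.57, 2.57, 3.01, 3.14, 3.14, 3.14].

INTERFACE

Orientations are given as a unit quaternion [w, x, y, z].
In Python, from rig import robot, cams, monitor gives the robot as it stands. Calls block until the motion is done:
- robot.goto(position, orientation): joint-space move of the TCP to a pose.
- robot.movel(position, velocity=0.15, attitude=None, max_force=None): straight line of the TCP; attitude=None keeps the orientation; velocity is the mean speed in m/s. With max_force (N) it stops when the force on the tool has changed by that much, and returns True; else False.
- robot.move_joints(angles): joint-space move.
- robot.move_gripper(opening, grip_force=None): finger opening in m; grip_force is the grip in N (None keeps the last); returns when the fingers have stopped.
- robot.hold(seconds).
- robot.inverse_kinematics(position, orientation): joint angles nearest the present ones, or None.
- cams.read_camera(name): name is "scene" or "side" or "wrist"; returns the picture (400x640x3 uint8, blue, green, red); there is no depth.
- cams.camera_params(name): a dict with "fovy" (degrees; the focal length in pixels is half the picture's height over the tangent of half this angle, whatever the lens; pixels are square), "cx", "cy" (the principal point, pixels), "D" ([k1, k2, p1, p2, k3] as OpenCV has them; the pictures are not rectified), "rvec" (rotation vector, rad) and "tvec" (3), from world to camera coordinates, as OpenCV has them. Camera axes: x right, y down, z forward; pixel columns grow to the right and rows downward; lengths in m; the calibration is good to about 2 mm. A picture is of the moment at which its call begins: read the wrist's pose just before it. camera_params takes no time and is no camera call; for the wrist camera it gives the pose at the moment of the call.
A pose or a line that the arm cannot do raises robot.MotionError and nothing moves.
- robot.sign_off(): hands the job in; it is judged then, once.
Readings, each from a call of its own:
- monitor.read_time_s(): time.
- monitor.read_joint_pos(): joint angles.
- monitor.read_qvel(): joint speeds.
- monitor.read_tau(): joint torques, N m.
- monitor.read_ee_pos(): TCP position.
- monitor.read_tcp_rot(): TCP orientation.
- monitor.read_ft_force(): force on the tool from outside, world axes, zero at the start.
- monitor.read_wrist_torque(): the same for the moment, N m.
- monitor.read_finger_gap(): finger opening in m.
- monitor.read_grip_force(): force on a finger pad.
Only numpy, scipy, OpenCV 4.12 (cv2) and the standard library are available. Lean on these libraries where they do the work, as an engineer would, in place of code of your own. Each camera call takes 0.05 s, during which the arm holds its last target. There are 200 camera calls.

## Working session

There is one attempt and no reset: what is moved stays moved. The work goes in short steps, each a Python script; the robot and the scene stay as the last script left them, time stands still between calls to the robot, and variables do not carry over. Pictures are saved under pics/ and viewed, at most 10 in all, crops included, and the job is handed in when it is done.

```bash
mkdir -p pics; ls; python3 - <<'E'
from rig import robot,cams,monitor
import cv2,numpy as np
ims=[]
for n in ["scene","side","wrist"]:
    im=cams.read_camera(n); cv2.imwrite(f"pics/{n}0.png",im)
    p=cams.camera_params(n); print(n,{k:np.round(v,4).tolist() for k,v in p.items()})
E
```

```text
pics
scene {'fovy': 42.0327, 'cx': 326.2388, 'cy': 206.0758, 'D': [-0.1568, 0.0, 0.0, 0.0, 0.0], 'rvec': [2.5561, 0.7983, -0.214], 'tvec': [-0.5194, -0.1605, 1.2574]}
side {'fovy': 43.0757, 'cx': 324.2277, 'cy': 203.0916, 'D': [-0.1518, 0.0, 0.0, 0.0, 0.0], 'rvec': [2.3957, 0.4651, -0.1946], 'tvec': [-0.5593, -0.0165, 1.3394]}
wrist {'fovy': 67.9882, 'cx': 320.2098, 'cy': 197.6606, 'D': [-0.0281, 0.0, 0.0, 0.0, 0.0], 'rvec': [-2.8139, 0.0006, 0.0017], 'tvec': [-0.5236, -0.0414, 0.3809]}
```

View pics/scene0.png

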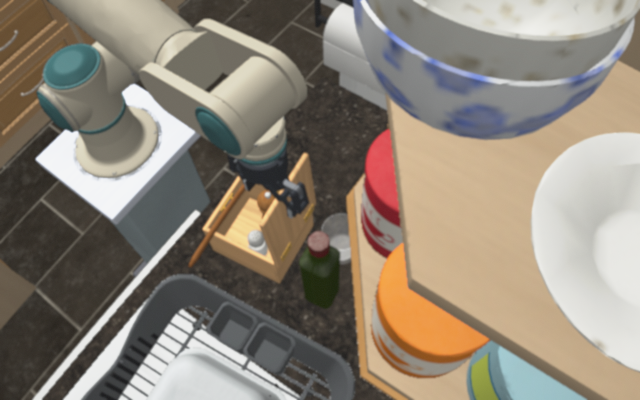

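View pics/side0.png

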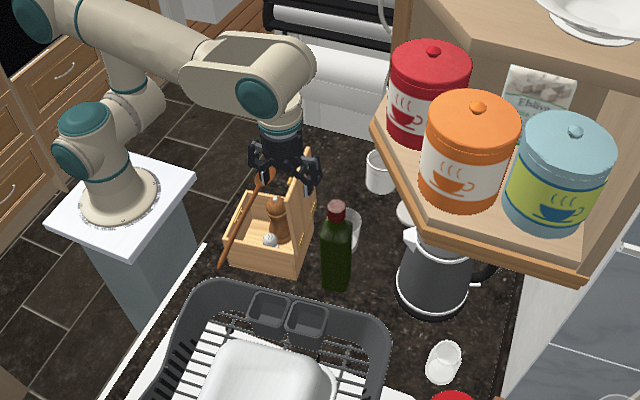

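View pics/wrist0.png

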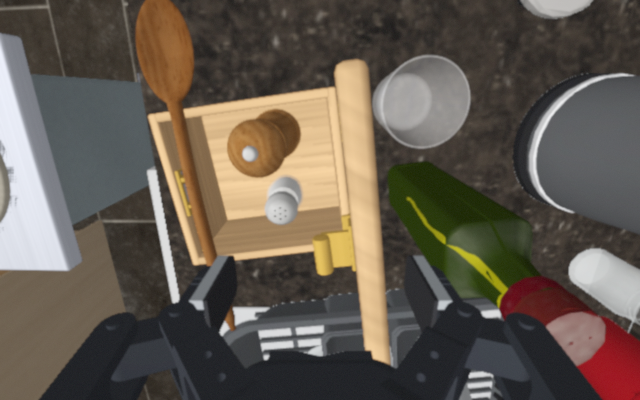

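The wrist view shows the box rim corners at about (150,117) front left, (338,88) back left and (197,265) front right. The mill is in the left half with its knob at (249,154), and the salt shaker is in the right half at (281,212). The spoon runs from (160,0) to (232,328). The lid is upright, with the bottle behind its right half and the tumbler behind its left. The mug is at the far left in the side view, at about (380,172).

```bash
cat > h.py <<'E'
from rig import robot,cams,monitor
import cv2,numpy as np
from scipy.spatial.transform import Rotation as R
def ray(uv,p):
    f=200/np.tan(np.radians(p["fovy"])/2)
    K=np.array([[f,0,p["cx"]],[0,f,p["cy"]],[0,0,1.]])
    n=cv2.undistortPoints(np.array([[uv]],float),K,np.array(p["D"],float))[0,0]
    M=cv2.Rodrigues(np.array(p["rvec"],float))[0]
    return -M.T@np.ravel(p["tvec"]), M.T@np.array([*n,1])
def onz(uv,z,p):
    c,d=ray(uv,p); return c+d*(z-c[2])/d[2]
def proj(X,p):
    f=200/np.tan(np.radians(p["fovy"])/2)
    K=np.array([[f,0,p["cx"]],[0,f,p["cy"]],[0,0,1.]])
    return cv2.projectPoints(np.array([X],float),np.array(p["rvec"],float),np.array(p["tvec"],float),K,np.array(p["D"],float))[0][0,0]
def down(a):  # tool down; closing line (tool y) at world angle a
    y=np.array([np.cos(a),np.sin(a),0]); z=np.array([0,0,-1.]); x=np.cross(y,z)
    q=R.from_matrix(np.c_[x,y,z]).as_quat(); return q[[3,0,1,2]]
def spin(pos,a):  # choose the half-turn nearest present joints
    best=None
    j0=np.array(monitor.read_joint_pos())
    for k in (0,np.pi):
        q=robot.inverse_kinematics(pos,down(a+k))
        if q is not None:
            d=abs(q[5]-j0[5])
            if best is None or d<best[0]: best=(d,down(a+k),q)
    return best[1]
E
python3 - <<'E'
from h import *
p=cams.camera_params("wrist"); im=cv2.imread("pics/wrist0.png")
print("cam",ray((320,200),p)[0].round(4),"tcp",monitor.read_ee_pos(),monitor.read_tcp_rot(),monitor.read_time_s())
for n,uv,z in [("FL",(150,117),.108),("BL",(338,88),.108),("FR",(197,265),.108),("knob",(249,154),.145),("salt",(281,212),.096),
  ("sp bowl tip",(153,-2),.122),("sp bowlmid",(166,52),.12),("spA",(178,125),.121),("spB",(203,240),.121),("sp tail",(233,329),.121),
  ("lidTopL front",(337,66),.282),("lidTopL back",(366,66),.282),("lidbot right front",(373,355),.282),("lidR back",(389,355),.282),
  ("tumb base",(400,100),.0),("FLout",(150,117),.108)]:
    print(n,onz(uv,z,p).round(4))
hsv=cv2.cvtColor(im,cv2.COLOR_BGR2HSV); m=cv2.inRange(hsv,(5,140,60),(14,255,220))
m[:, 330:]=0
for y in range(0,335,15):
    c=np.where(m[y,:])[0]
    if len(c): print(y,c.min(),c.max(),len(c), im[y,c[len(c)//2]])
# compare ps side view box corners
s=cams.camera_params("side")
E
```

```text
cam [0.5241 0.0831 0.3734] tcp [5.24775676e-01 4.31161639e-05 2.30672881e-01] [-4.42401477e-04  7.07109598e-01  7.07103719e-01 -3.88062544e-04] 0.15
FL [0.3749 0.0675 0.108 ]
BL [0.5388 0.0905 0.108 ]
FR [ 0.3966 -0.0805  0.108 ]
knob [0.4685 0.0413 0.145 ]
salt [ 0.4843 -0.0264  0.096 ]
sp bowl tip [0.3997 0.1543 0.122 ]
sp bowlmid [0.403  0.1176 0.12  ]
spA [0.4048 0.0615 0.121 ]
spB [ 0.4124 -0.0452  0.121 ]
sp tail [ 0.4305 -0.1509  0.121 ]
lidTopL front [0.5288 0.0916 0.282 ]
lidTopL back [0.537  0.0916 0.282 ]
lidbot right front [ 0.5451 -0.0147  0.282 ]
lidR back [ 0.5516 -0.0147  0.282 ]
tumb base [0.6195 0.08   0.    ]
FLout [0.3749 0.0675 0.108 ]
0 145 169 25 [ 42  83 130]
15 138 181 41 [ 49  89 135]
30 136 187 44 [ 44  83 129]
45 136 191 46 [ 40  82 129]
60 139 193 48 [ 40  82 129]
75 144 192 40 [ 44  85 132]
90 153 188 31 [ 48  93 144]
105 167 181 14 [ 45  85 134]
120 173 283 24 [ 40  70 103]
135 179 296 16 [ 44  71 100]
150 181 290 17 [34 62 93]
165 186 278 12 [37 64 97]
180 186 197 10 [ 37  70 109]
195 189 200 11 [ 44  84 128]
210 196 204 8 [ 33  64 100]
225 201 208 8 [ 37  65 100]
240 203 212 7 [ 37  70 108]
255 208 215 7 [ 40  76 115]
315 227 232 6 [ 46  77 116]
```

```bash
cat >> h.py <<'E'
YAW=0.143; C=np.array([0.468,0.0045]); ex=np.array([np.cos(YAW),np.sin(YAW)]); ey=np.array([-ex[1],ex[0]])
def box(dx,dy,z): return np.array([*(C+dx*ex+dy*ey),z])
E
python3 - <<'E'
from h import *
p=cams.camera_params("wrist"); s=cams.camera_params("side")
P=[onz(uv,.116,p)[:2] for uv in [(166,60),(194.5,195),(229.5,315)]]
d=P[0]-P[2]; phi=np.arctan2(d[1],d[0])-np.pi/2
print("spoon",np.round(P,4),phi,[((q-C)@ex).round(4) for q in P],[((q-C)@ey).round(4) for q in P])
print("mug",onz((380,190),0,s)[:2],"bottle foot",onz((336,283),0,s)[:2])
g=P[1]+(-0.028-(P[1]-C)@ey)*d/np.linalg.norm(d)
print("grasp",g)
robot.movel([0.5248,0,0.33])
robot.move_gripper(0.050,30)
robot.goto([*g,0.20],down(phi))
hit=robot.movel([*g,0.101],velocity=0.06,max_force=5)
print(hit,monitor.read_ee_pos(),monitor.read_ft_force(),monitor.read_time_s())
cv2.imwrite("pics/w1.png",cams.read_camera("wrist"))
E
```

```text
spoon [[ 0.4002  0.1122]
 [ 0.4082 -0.0018]
 [ 0.4268 -0.1368]] 0.10642231682288372 [np.float64(-0.0518), np.float64(-0.0601), np.float64(-0.0609)] [np.float64(0.1163), np.float64(0.0023), np.float64(-0.134)]
mug [0.64880619 0.28152064] bottle foot [ 0.64537431 -0.02835143]
grasp [ 0.41145006 -0.03191049]
False [ 0.41156531 -0.03194487  0.10126437] [-0.68281114  0.02823836 -0.41198019] 3.9333
```

View pics/w1.png

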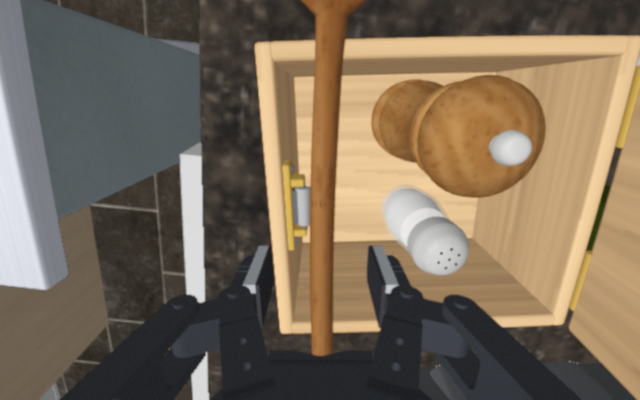

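The wrist view shows the spoon handle at column 322, midway between the finger tips at columns 260 and 375. The front finger stands over the front wall, and the mill and salt shaker are clear. I'll rise 6 mm, because the pads swing forward as they close.

```bash
python3 - <<'E'
from h import *
p=np.array(monitor.read_ee_pos()); phi=0.1064
robot.movel([p[0],p[1],0.107],velocity=0.05)
robot.move_gripper(0.0,30)
print(monitor.read_finger_gap(),monitor.read_grip_force(),monitor.read_ft_force())
if monitor.read_finger_gap()>0.008:
    robot.movel([p[0],p[1],0.13],velocity=0.05)
    robot.movel([p[0],p[1],0.22],velocity=0.12)
    print(monitor.read_finger_gap(),monitor.read_grip_force(),monitor.read_ft_force())
    robot.movel([0.40,0.15,0.22],velocity=0.12)
    robot.movel([0.42,0.16,0.22],velocity=0.04,attitude=down(-np.pi/2))
    robot.movel([0.487,0.165,0.22],velocity=0.12)
    print(monitor.read_finger_gap(),monitor.read_ee_pos(),monitor.read_time_s())
    cv2.imwrite("pics/w2.png",cams.read_camera("wrist"))
    cv2.imwrite("pics/s2.png",cams.read_camera("side"))
E
```

```text
0.024427220002505842 30.61514931221609 [-5.44864751 -0.90390405  8.48114242]
0.024647677417908243 29.25683349429164 [-0.48362184  1.40112752 -0.85796406]
0.0248741898616804 [0.48665976 0.16501544 0.21986234] 10.3
```

View pics/w2.png

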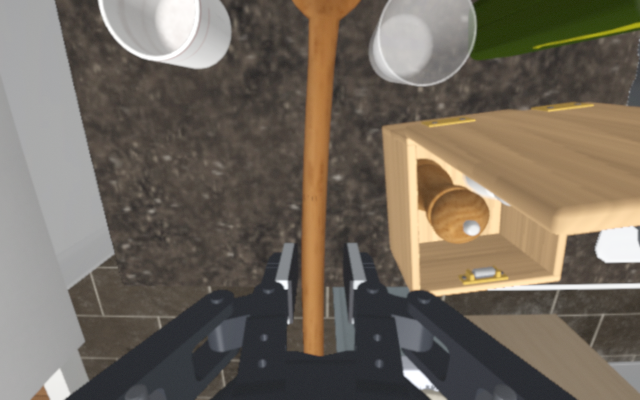

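The spoon is held with its bowl forward (top), clear of the mug at (165,30) and the tumbler at (425,50). The worktop's front edge shows at about row 285.

```bash
python3 - <<'E'
from h import *
p=cams.camera_params("wrist")
for n,uv,z in [("edge",(200,286),0),("edge",(150,284),0),("mug near",(200,68),0),("mug left",(110,20),.094),("mug right",(200,15),.094),("tumb foot",(405,80),0),("tumb rim R",(476,15),.093),("spoon far",(318,25),.22),("spoon near",(313,350),.22),("boxFL",(415,290),.108),("boxBL",(388,130),.108)]:
    print(n,onz(uv,z,p).round(3))
E
```

```text
edge [0.31  0.339 0.   ]
edge [0.313 0.413 0.   ]
mug near [0.601 0.302 0.   ]
mug left [0.63  0.336 0.094]
mug right [0.632 0.262 0.094]
tumb foot [0.588 0.068 0.   ]
tumb rim R [0.633 0.039 0.093]
spoon far [0.598 0.166 0.22 ]
spoon near [0.42 0.17 0.22]
boxFL [0.382 0.068 0.108]
boxBL [0.542 0.108 0.108]
```

```bash
python3 - <<'E'
from h import *
robot.movel([0.487,0.18,0.05],velocity=0.15)
hit=robot.movel([0.487,0.18,-0.002],velocity=0.03,max_force=4)
z=monitor.read_ee_pos()[2]; print(hit,z,monitor.read_ft_force())
robot.move_gripper(0.05)
robot.movel([0.487,0.18,0.20],velocity=0.2)
robot.movel([0.42,0.20,0.25],velocity=0.2)
cv2.imwrite("pics/w3.png",cams.read_camera("wrist"))
robot.move_gripper(0.075,40)
# mill viewpoint: tool down, closing along box x, camera on the left side
robot.goto(box(0.0,-0.02,0.24),down(YAW))
im=cams.read_camera("wrist"); p=cams.camera_params("wrist"); cv2.imwrite("pics/w4.png",im)
cv2.imwrite("pics/w34.png",cv2.resize(np.vstack([cv2.imread("pics/w3.png"),im]),(480,600)))
hsv=cv2.cvtColor(im,cv2.COLOR_BGR2HSV); u,v=proj(box(.006,.036,.145),p); print(u,v,monitor.read_time_s())
m=cv2.inRange(hsv,(0,0,140),(179,60,255)); n,l,st,ce=cv2.connectedComponentsWithStats(m)
for i in range(1,n):
    if st[i,4]>40 and np.hypot(ce[i][0]-u,ce[i][1]-v)<110: print(st[i],ce[i],onz(ce[i],.142,p))
E
```

```text
True 4.428452163147273e-05 [-5.50632622e-01  1.67233600e-03  5.45692345e+00]
328.7734153987789 133.6605601494473 17.6833
[321 125  15  15 180] [327.96111111 132.14444444] [0.46811998 0.04174565 0.142     ]
[245 154   7  21 118] [248.22881356 164.1779661 ] [0.40673375 0.0066787  0.142     ]
[ 311  164   34   46 1154] [326.89601386 186.59098787] [ 0.47403449 -0.00323035  0.142     ]
```

View pics/w34.png

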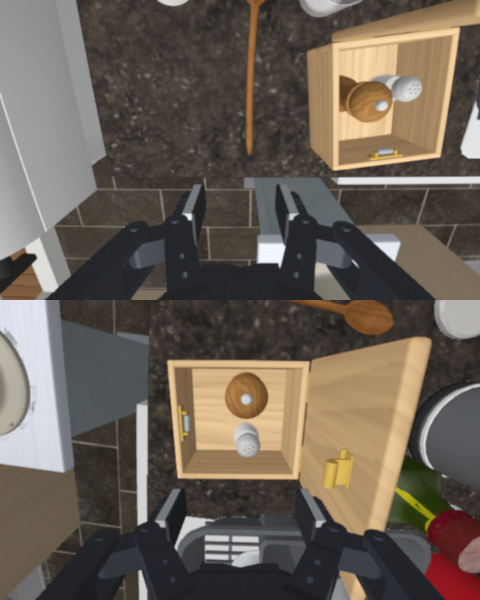

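The upper picture shows the spoon flat on the worktop, clear of everything. The lower one shows the mill with its knob at full-resolution (328,132), so it stands at (0.468, 0.042), which agrees with the first measurement.

```bash
python3 - <<'E'
from h import *
k=[0.468,0.0417]
robot.movel([*k,0.20],velocity=0.15)
hit=robot.movel([*k,0.103],velocity=0.07,max_force=6)
print(hit,monitor.read_ee_pos()[2])
if not hit:
    robot.move_gripper(0.0,45)
    g=monitor.read_finger_gap(); print(g,monitor.read_grip_force(),monitor.read_ft_force())
    if g>0.03:
        z0=monitor.read_ee_pos()[2]
        robot.movel([*k,z0+0.02],velocity=0.04)
        robot.movel([*k,z0+0.145],velocity=0.13)
        print(monitor.read_finger_gap(),monitor.read_ft_force())
        robot.movel([0.44,0.18,z0+0.145],velocity=0.15)
        robot.movel([0.43,0.265,z0+0.145],velocity=0.1,attitude=down(-np.pi/2))
        print(monitor.read_finger_gap(),monitor.read_ee_pos(),z0,monitor.read_time_s())
        cv2.imwrite("pics/s5.png",cams.read_camera("side")[80:300,150:450]); 
        w=cams.read_camera("wrist"); cv2.imwrite("pics/w5.png",w)
        s=cv2.imread("pics/s5.png"); cv2.imwrite("pics/c5.png",np.hstack([cv2.resize(s,(400,293)),cv2.resize(w,(400,293))]))
E
```

```text
False 0.10349550281372845
0.045779615304261334 45.88694996662525 [-1.01385474  0.43692553  3.7052323 ]
0.04541937923360216 [ 0.16478336  0.47936189 -1.30319796]
0.04592854028397043 [0.43008874 0.26480841 0.24860783] 0.10359867585224009 24.9417
```

View pics/c5.png

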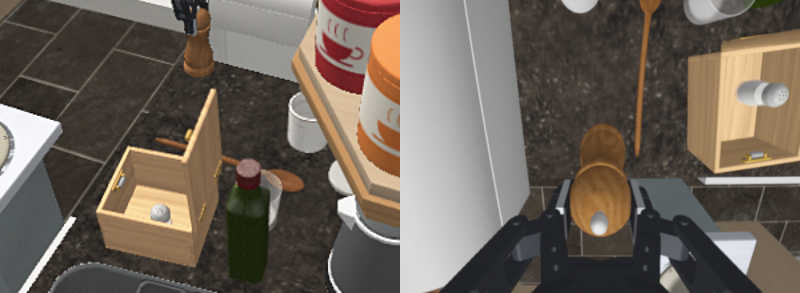

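The side crop shows the mill held upright over the clear area at the left. In the wrist view it hangs between the pads, away from the spoon. The salt shaker still stands in the box.

```bash
python3 - <<'E'
from h import *
robot.movel([0.45,0.265,0.115],velocity=0.12)
hit=robot.movel([0.45,0.265,0.088],velocity=0.02,max_force=4)
print(hit,monitor.read_ee_pos(),monitor.read_ft_force(),monitor.read_finger_gap())
robot.move_gripper(0.075)
robot.movel([0.45,0.265,0.22],velocity=0.12)
robot.movel([0.42,0.22,0.33],velocity=0.2)
robot.move_gripper(0.0)
robot.goto(box(-0.02,0.04,0.37),down(YAW))
p=cams.camera_params("wrist"); print({k:np.round(v,4).tolist() for k,v in p.items()},monitor.read_time_s())
w=cams.read_camera("wrist"); s=cams.read_camera("side"); cv2.imwrite("pics/w6.png",w); cv2.imwrite("pics/s6.png",s)
cv2.imwrite("pics/c6.png",np.hstack([cv2.resize(s[80:300,150:450],(300,220)),cv2.copyMakeBorder(cv2.resize(w,(500,312)),0,0,0,0,0)[:220*0+312]]) if 0 else np.vstack([w,cv2.copyMakeBorder(s[80:280,150:470],0,0,0,320,cv2.BORDER_CONSTANT)]))
E
```

```text
True [0.45018375 0.26490092 0.09558937] [-0.61205378 -1.10491155  4.85366023] 0.04556696329232324
{'fovy': 67.9882, 'cx': 320.2098, 'cy': 197.6606, 'D': [-0.0281, 0.0, 0.0, 0.0, 0.0], 'rvec': [-2.8075, -0.1998, -0.0329], 'tvec': [-0.443, -0.1068, 0.5052]} 32.1333
```

View pics/c6.png

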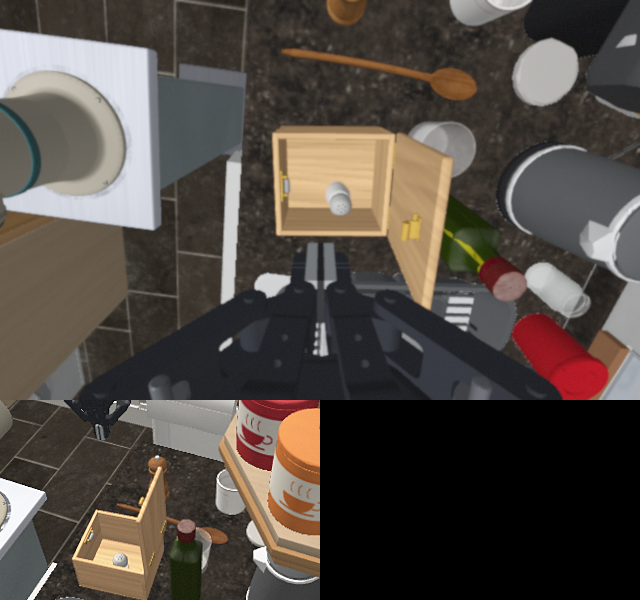

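The spoon lies flat, with its bowl at (453,82). The mill stands at about (345,10). The lid's top edge runs from (450,157) to (430,300), and the tumbler at (445,145) and the bottle are behind it.

```bash
python3 - <<'E'
from h import *
p=cams.camera_params("wrist")
for n,uv,z in [("lidL back",(452,156),.282),("lidL front",(443,156),.282),("lidR",(436,300),.282),("rim BL",(392,128),.108),("rim FL",(275,130),.108),("rim FR",(278,235),.108),("mill",(345,5),.14),("tumb rim",(476,150),.093),("bottle cap",(510,280),.267),("bottle base",(455,205),0)]:
    q=onz(uv,z,p); print(n,q.round(3),((q[:2]-C)@ex).round(3),((q[:2]-C)@ey).round(3))
E
```

```text
lidL back [0.539 0.095 0.282] 0.083 0.08
lidL front [0.532 0.094 0.282] 0.076 0.08
lidR [ 0.563 -0.039  0.282] 0.088 -0.057
rim BL [0.53  0.099 0.108] 0.075 0.084
rim FL [0.376 0.074 0.108] -0.081 0.082
rim FR [ 0.395 -0.08   0.108] -0.085 -0.074
mill [0.443 0.223 0.14 ] 0.006 0.22
tumb rim [0.66  0.085 0.093] 0.202 0.053
bottle cap [ 0.638 -0.017  0.267] 0.165 -0.046
bottle base [ 0.704 -0.028  0.   ] 0.229 -0.065
```

```bash
python3 - <<'E'
from h import *
q=down(YAW)
robot.movel(box(0.117,0.03,0.36),velocity=0.2)
h1=robot.movel(box(0.117,0.03,0.25),velocity=0.12,max_force=6)
print("down",h1,monitor.read_ft_force())
if not h1:
    h2=robot.movel(box(0.032,0.03,0.25),velocity=0.06,max_force=25)
    print("push",h2,monitor.read_ee_pos(),monitor.read_ft_force(),monitor.read_time_s())
    cv2.imwrite("pics/s7.png",cams.read_camera("side"))
    if not h2:
        robot.movel(box(0.032,0.03,0.30),velocity=0.15)
        robot.movel(box(-0.08,0.0,0.30),velocity=0.15)
        robot.hold(2.5)
        s=cams.read_camera("side"); cv2.imwrite("pics/c7.png",np.hstack([cv2.imread("pics/s7.png")[80:300,150:470],s[80:300,150:470]]))
        print(monitor.read_time_s())
E
```

```text
down False [-0.41672567 -0.2236959  -0.2186908 ]
push False [0.49555138 0.03878143 0.24989118] [-0.47848178  0.29604607 -0.03974482] 35.7083
39.7167
```

View pics/c7.png

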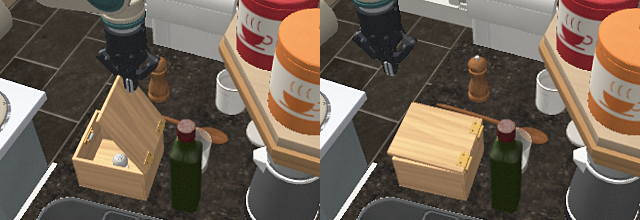

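The left half shows the lid pushed past its holding range. In the right half it has sunk onto the catch, slightly proud, with the mill upright behind the box and the spoon flat. Next I press it.

```bash
python3 - <<'E'
from h import *
robot.movel(box(-0.078,0.0,0.16),velocity=0.15)
z=[]
h=robot.movel(box(-0.078,0.0,0.125),velocity=0.03,max_force=3); print("touch",h,monitor.read_ee_pos()[2],monitor.read_ft_force())
h=robot.movel(box(-0.078,0.0,0.116),velocity=0.03,max_force=20); print("press",h,monitor.read_ee_pos()[2],monitor.read_ft_force())
robot.hold(0.3); print(monitor.read_ft_force())
robot.movel(box(-0.078,0.0,0.20),velocity=0.15)
# move the arm aside, then test that the lid stays at 119 mm
robot.movel(box(-0.06,0.0,0.33),velocity=0.2)
robot.hold(0.5)
s=cams.read_camera("side"); w=cams.read_camera("wrist")
cv2.imwrite("pics/c8.png",np.hstack([cv2.resize(s[80:300,150:470],(436,300)),cv2.resize(w,(360,300))])); print(monitor.read_time_s())
E
```

```text
touch True 0.13144964669421216 [ 0.74135121 -0.84655057  2.21873784]
press True 0.11840054627260363 [-2.76310251  0.02003169  8.94738223]
[-3.56301445  0.45728443  7.6662702 ]
44.5667
```

View pics/c8.png

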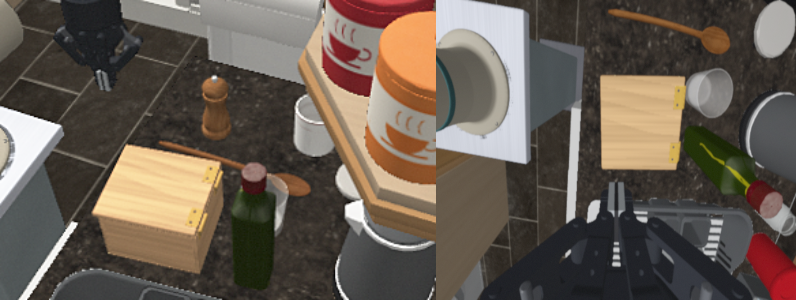

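The lid is flush in both views. The tip went down from 131 mm at first touch to 118 mm, which is the shut height. The mill is upright, the spoon is flat, and the bottle, tumbler and mug look undisturbed.

```bash
python3 -c "
from rig import robot
print(robot.sign_off())"
```

```text
the job is handed in; nothing more can be done
None
```

I handed the job in at about 45 s: spoon flat and mill upright on the worktop, salt shaker left in the box, lid pressed to its shut height and looking flush, and the bottle, tumbler and mug not moved.

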